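Press the stoppers home along a row of sample tubes

ROBOT

A 6-joint arm with a two-finger parallel gripper is mounted at the origin on the work surface. World frame = base frame: x ahead of the robot, y to its left, z up, the work surface at z = 0. Lengths are in mm, angles in rad, forces in N, time in s.
With the tool pointing down it reaches from about 275 to 1000 mm from the base axis. Payload 8.4 kg.
Tool frame: the origin (TCP) lies midway between the tips of the shut fingers; the grasp point (between the pads) lies 19 mm behind it; z points along the fingers, y is the line along which they close (so a half turn about z gives the same grasp; the last joint's range is limited). The gripper opens to 85 mm and grips with 20 to 120 N. Pads are 22 mm wide; open, the fingers measure 114 mm over their backs; the gripper's body (76 mm by 85 mm) begins 54 mm behind the grasp point. The pads swing forward as they close: fully open they stand 13 mm farther back than shut.
Start: joints at [-1.18, 0.353, 1.633, -0, 1.155, -0.002], TCP at [239.234, -577.404, 231.281] pointing down, gripper open.
Joint ranges: [-2.63, 2.63], [-0.92, 2.1], [0.06, 2.66], [-1.3, 4.44], [0, 2.69], [-3.02, 3.02]. Speed limits (rad/s): [2.22, 2.22, 2.79, 3.14, 3.14, 3.14].

INTERFACE

Orientations are given as [roll, pitch, yaw] about the fixed x, y, z axes, in that order (R = Rz(yaw) Ry(pitch) Rx(roll)).
In Python, from rig import r, cams gives the robot as it stands. The module is installed in compiled form; this text tells all that it offers.
- The arm moves only by the tool send_rows, never from a script. Its argument "targets" is one flat list of numbers, 7 for each row, row after row: the shift along the tool's x, y, z in m, then the turn, a rotation vector about the tool's x, y, z in rad, then the opening, from -1 (shut) to 1 (fully open). In form: [tx, ty, tz, wx, wy, wz, fingers, tx, ty, tz, wx, wy, wz, fingers, ...]. A call has 1 to 12 rows; each row is the pose to reach, as a shift and turn from the pose commanded when the call began, along the tool's axes at that moment; what a row does not reach only later rows make up. A row lasts 1/12 s, in which the tool goes at most 41.7 mm and 7.16 degrees, less where a joint would pass 70% of its speed; a pose out of reach is approached as far as the arm can. A call with a gripper value outside its range is refused whole. The fingers move at their own pace and stop on an object; "grip_force" is the grip in N (left out, the last holds). Time passes only in rows, so rows that repeat a pose let the fingers close. It gives the time, the measured TCP pose, the force, the opening and the grip force at its end, in the units of the state.
- r.sense(): the state, without advancing time (a new reading comes with each control period).
- cams.grab_frame(name): name is "scene" or "top"; returns a dict with "color" (420x560x3 uint8, blue, green, red), "fx", "fy", "cx", "cy" (pixels), "xyz" and "attitude" of the camera in the world. Camera axes: x right, y down, z forward; pixel columns grow to the right and rows downward; lengths in mm; the calibration is good to about 2 mm. A picture is of the moment at which its call begins. There is no depth.
- r.sign_off(): hands the job in; it is judged then, once.
The state is a dict: "clock": time; "qpos": joint angles; "qvel": joint speeds; "joint_efforts": joint torques, N m; "eef_pos": TCP position; "tcp_rot": TCP orientation; "contact_force": force on the tool from outside, world axes, zero at the start; "wrist_torque": the same for the moment, N m; "opening": opening from 0.0 (shut) to 1.0 (fully open); "grasp_force": force on a finger pad.
Only numpy, scipy, OpenCV 4.12 (cv2) and the standard library are available. Lean on these libraries where they do the work, as an engineer would, in place of code of your own. Each camera call takes 0.05 s, during which the arm holds its last target. There are 200 camera calls.

TASK

The rack of sample tubes is about to go on the shaker, and the stoppers of one row still stand up out of their tubes. Starting with the red stopper of the blank, work along that row to its other end with closed fingertips, touching down on each stopper in turn and pressing it gently straight down until its head sits fully home on the tube rim. Only press: do not pull a stopper out or lift the rack, keep the rack where it stands, and leave the screw-capped tubes and everything else on the bench alone.

Things in the scene. Friction and masses are not known exactly. Their poses are not given: they have to be found in the camera images.
- board: Blue board, fixed, 325 (x) by 530 (y) by 15 mm; origin: centre of its underside, on the bench. The rack stands on it.
- rack: Orange rack, loose, about 0.6 kg, 92 (x) by 186 (y) mm, top plate 72 mm high; origin: centre of its underside, z up. Five stoppered tubes, fixed in it, stand at x = -20, y = 68 (red), 34, 0, -34, -68 mm: 22 mm in diameter, rims 108 mm above its underside. The row at x = 20 mm has three loose screw-capped tubes (tops 104 mm up) and two empty holes. Never to be lifted.
- top1 (a point): Centre of the top of the red stopper of the blank, at one end of the row. Push-in stopper with a flat round head 25 mm in diameter and 10 mm high over an 18 mm plug; heads are 34 mm apart centre to centre. Seated, this point is 118 mm above the rack's underside; at the start it stands 4 to 9 mm higher.
- top2 (a point): Centre of the top of the white stopper number 2 counting from the red one. Push-in stopper with a flat round head 25 mm in diameter and 10 mm high over an 18 mm plug; heads are 34 mm apart centre to centre. Seated, this point is 118 mm above the rack's underside; at the start it stands 4 to 9 mm higher.
- top3 (a point): Centre of the top of the white stopper number 3 counting from the red one. Push-in stopper with a flat round head 25 mm in diameter and 10 mm high over an 18 mm plug; heads are 34 mm apart centre to centre. Seated, this point is 118 mm above the rack's underside; at the start it stands 4 to 9 mm higher.
- top4 (a point): Centre of the top of the white stopper number 4 counting from the red one. Push-in stopper with a flat round head 25 mm in diameter and 10 mm high over an 18 mm plug; heads are 34 mm apart centre to centre. Seated, this point is 118 mm above the rack's underside; at the start it stands 4 to 9 mm higher.
- top5 (a point): Centre of the top of the white stopper number 5 counting from the red one, at the other end of the row. Push-in stopper with a flat round head 25 mm in diameter and 10 mm high over an 18 mm plug; heads are 34 mm apart centre to centre. Seated, this point is 118 mm above the rack's underside; at the start it stands 4 to 9 mm higher.
- stopper1 (a joint): Gap in m between the head of stopper 1 (red) and the rim of its tube: 0 fully home, 0.004 to 0.009 at the start, 0.016 at most. It slides straight up or down in the tube against about 4 N of friction, stays where it is left, and stops hard at 0.
- stopper2 (a joint): Gap in m between the head of stopper 2 (white) and the rim of its tube: 0 fully home, 0.004 to 0.009 at the start, 0.016 at most. It slides straight up or down in the tube against about 4 N of friction, stays where it is left, and stops hard at 0.
- stopper3 (a joint): Gap in m between the head of stopper 3 (white) and the rim of its tube: 0 fully home, 0.004 to 0.009 at the start, 0.016 at most. It slides straight up or down in the tube against about 4 N of friction, stays where it is left, and stops hard at 0.
- stopper4 (a joint): Gap in m between the head of stopper 4 (white) and the rim of its tube: 0 fully home, 0.004 to 0.009 at the start, 0.016 at most. It slides straight up or down in the tube against about 4 N of friction, stays where it is left, and stops hard at 0.
- stopper5 (a joint): Gap in m between the head of stopper 5 (white) and the rim of its tube: 0 fully home, 0.004 to 0.009 at the start, 0.016 at most. It slides straight up or down in the tube against about 4 N of friction, stays where it is left, and stops hard at 0.
- tube_a: Closed tube with a green screw cap, 22 mm in diameter, 96 mm tall, cap 25 mm, loose in a hole of the rack's other row; origin: centre of its underside, z up. Leave it alone.
- tube_b: Closed tube with a green screw cap, 22 mm in diameter, 96 mm tall, cap 25 mm, loose in a hole of the rack's other row; origin: centre of its underside, z up. Leave it alone.
- tube_c: Closed tube with a yellow screw cap, 22 mm in diameter, 96 mm tall, cap 25 mm, loose in a hole of the rack's other row; origin: centre of its underside, z up. Leave it alone.
- apple: Green apple, 74 mm in diameter, 66 mm tall, on the board; origin: centre of its underside. Leave it alone.
- beaker: Small clear glass beaker, 68 mm in diameter, 75 mm tall, on the board; origin: centre of its underside. Leave it alone.
- dish: Covered pale Petri dish, 92 mm in diameter, 15 mm tall, on the board; origin: centre of its underside. Leave it alone.
- reagent: Amber reagent bottle with black cap, 60 mm in diameter, 135 mm tall, on the bench to the robot's right; origin: centre of its underside. Leave it alone.
- tweezers: Steel tweezers, 140 mm long, lying along their x on the bench to the robot's right; origin: centre of their underside. Leave them alone.

How it is judged:
By the outcome, as a careful person would: the job done as asked, in the order asked, and still so for the second after the job is handed in, with the robot touching nothing.
It also fails if it takes over 45 s, if anything falls off the work surface, if the arm or the gripper's body presses on something with over 40 N, if the wrist force passes 120 N, or if a joint passes its speed limit or range.

## Working session

There is one attempt and no reset: what is moved stays moved. The work goes in short steps, Python scripts to look and compute and a tool call to move; the robot and the scene stay as the last step left them, time stands still between calls to the robot, and variables do not carry over. Pictures are saved under pics/ and viewed, at most 10 in all, crops included, and the job is handed in when it is done.

Besides the shell and the picture viewer there is one more tool, called after "Call:" by a JSON object that holds its "op" and its "data". send_rows: Moves the arm, as the interface text tells. Its arguments: {"type":"object","properties":{"targets":{"type":"array"},"grip_force":{"type":"number"}},"required":["targets"]}

```bash
mkdir -p pics; python3 - <<'E'
from rig import r,cams
import cv2
s=r.sense(); print(s)
for n in("scene","top"):
    f=cams.grab_frame(n); cv2.imwrite(f"pics/{n}0.png",f["color"]); print({k:v for k,v in f.items() if k!="color"})
E
```

```text
{'clock': 0.0, 'qpos': array([-1.18038801e+00,  3.53679701e-01,  1.63415848e+00,  4.24189022e-05,
        1.15520951e+00, -2.40237125e-03]), 'qvel': array([-0.00024986,  0.0011267 , -0.00052907, -0.00014767,  0.00260728,
       -0.00178491]), 'joint_efforts': array([-1.77830152e-03, -6.05261636e+01, -3.42063153e+01,  9.09610947e-06,
        9.50924645e-03, -4.13106000e-05]), 'eef_pos': array([ 239.06376957, -576.93486257,  230.53156633]), 'tcp_rot': array([-3.14013771e+00, -4.22786637e-05,  3.92793505e-01]), 'contact_force': array([ 0.10298335, -0.24841778,  0.38691342]), 'wrist_torque': array([0.03192188, 0.00311647, 0.00691498]), 'grasp_force': 0.0, 'opening': 0.9984113413657747}
{'fx': 491.9399663230834, 'fy': 491.9399663230834, 'cx': 281.08810738386114, 'cy': 212.37280961413632, 'xyz': array([1280.99832656,  200.0325352 ,  916.92582678]), 'attitude': array([-2.38028065,  0.01791108,  1.88916596])}
{'fx': 422.8411644690993, 'fy': 422.8411644690993, 'cx': 270.4583708239818, 'cy': 215.37641667577458, 'xyz': array([ 424.22696133,  -61.49765319, 1321.06330365]), 'attitude': array([-3.02544434,  0.01747694, -1.56228307])}
```

View pics/scene0.png

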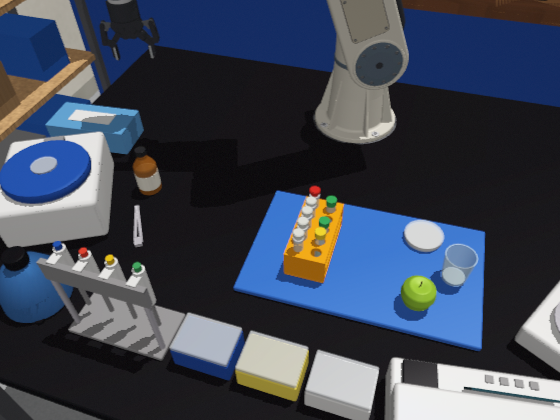

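View pics/top0.png

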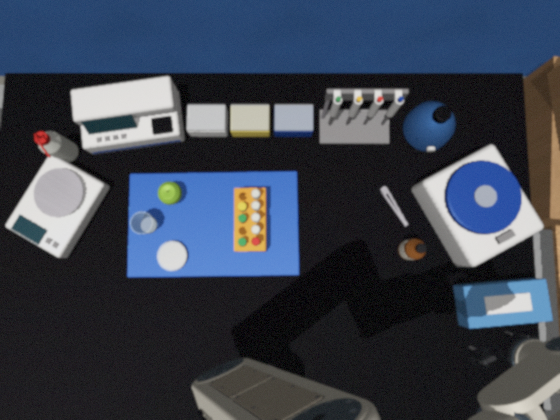

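The scene view shows the orange rack near (315,238), with the red stopper at (315,190) and the white ones down to (298,236). The top view shows red at (256,240) and whites up to (256,194). I'll zoom in for an exact fit.

```bash
python3 - <<'E'
import cv2,numpy as np
a=cv2.imread("pics/scene0.png")[178:283,270:360]
b=cv2.imread("pics/top0.png")[178:258,222:282]
a=cv2.resize(a,None,fx=5.5,fy=5.5,interpolation=cv2.INTER_CUBIC);b=cv2.resize(b,None,fx=5,fy=5,interpolation=cv2.INTER_CUBIC)
c=np.zeros((600,800,3),np.uint8);c[:a.shape[0],:a.shape[1]]=a;c[:b.shape[0],500:500+b.shape[1]]=b
cv2.imwrite("pics/z0.png",c)
E
```

```text
(no output)
```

View pics/z0.png

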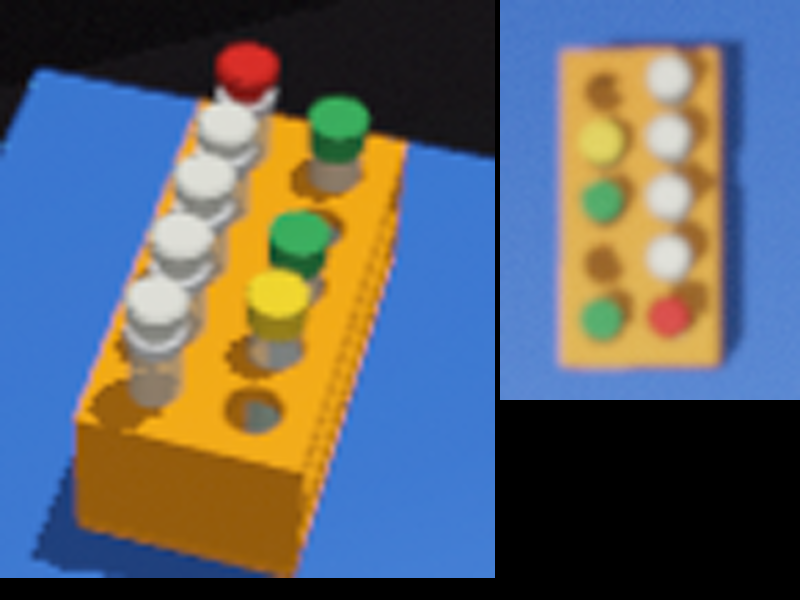

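The zoom gives the corners of the rack's top plate and the centre of each stopper top in both views. Red is at (248,62) in the scene crop and (669,315) in the top crop. I'll fit the rack pose and the gaps.

```bash
cat >fit.py <<'E'
import numpy as np
from scipy.optimize import least_squares
from scipy.spatial.transform import Rotation as R
from rig import r,cams
F={n:cams.grab_frame(n) for n in("scene","top")}
def proj(n,P):
    f=F[n]; p=(P-f["xyz"])@R.from_euler("xyz",f["attitude"]).as_matrix()
    return np.c_[f["fx"]*p[:,0]/p[:,2]+f["cx"],f["fy"]*p[:,1]/p[:,2]+f["cy"]]
S=np.array([(78,418),(304,473),(407,143),(203,100),(248,62),(228,124),(205,176),(182,237),(157,299)],float)
S=(S+.5)/5.5-.5+[270,178]
T=np.array([(721,47),(559,47),(559,367),(721,367),(669,315),(668,257),(669,196),(669,136),(669,78)],float)
T=(T-[500,0]+.5)/5-.5+[222,178]
def model(v):
    c=[(-46,-93,72),(46,-93,72),(46,93,72),(-46,93,72)]
    t=[(-20,68-34*i,118+v[3+i]) for i in range(5)]
    return R.from_euler("z",v[2]).apply(np.array(c+t,float))+[v[0],v[1],15]
for use in (("scene",),("top",),("scene","top")):
    res=lambda v:np.r_[tuple((proj(n,model(v))-{"scene":S,"top":T}[n]).ravel() for n in use)+((v[3:]-6.5)/5,)]
    o=least_squares(res,[470,0,1.57]+[6.5]*5)
    print(use,o.x.round(3),"rms px",np.sqrt(np.mean(o.fun**2)).round(2))
print(model(o.x)[4:].round(1)); print(o.fun[:36].reshape(-1,2).round(1).tolist())
E
python3 fit.py
```

```text
('scene',) [556.605  26.35    1.585   6.885   4.221   6.56    6.221   6.529] rms px 0.18
('top',) [557.521  22.685   1.583   6.648   6.436   6.45    6.483   6.096] rms px 0.35
('scene', 'top') [556.917  24.98    1.585   6.833   4.128   6.445   6.116   6.291] rms px 0.57
[[489.2   4.  139.8]
 [523.2   4.5 137.1]
 [557.2   5.  139.4]
 [591.2   5.5 139.1]
 [625.2   6.  139.3]]
[[-1.0, 0.2], [-0.6, -0.1], [-0.3, -0.1], [-0.8, 0.0], [-0.5, 0.0], [-0.8, -0.3], [-0.6, 0.0], [-0.6, -0.0], [-0.5, 0.0], [-1.5, 0.7], [-0.1, 0.9], [-0.4, -0.2], [-1.3, -0.4], [-0.8, 0.5], [-0.6, 0.1], [-0.8, 0.1], [-0.8, 0.2], [-0.9, -0.1]]
```

Call:
{"op": "send_rows", "data": {"targets": [0.454,-0.442,0.03,0,0,0.393,-1,0.454,-0.442,0.03,0,0,0.393,-1,0.454,-0.442,0.03,0,0,0.393,-1,0.454,-0.442,0.03,0,0,0.393,-1,0.454,-0.442,0.03,0,0,0.393,-1,0.454,-0.442,0.03,0,0,0.393,-1,0.454,-0.442,0.03,0,0,0.393,-1,0.454,-0.442,0.03,0,0,0.393,-1,0.454,-0.442,0.03,0,0,0.393,-1,0.454,-0.442,0.03,0,0,0.393,-1,0.454,-0.442,0.03,0,0,0.393,-1,0.454,-0.442,0.03,0,0,0.393,-1], "grip_force": 40}}

```text
clock: 1.2
eef_pos: [436.7, -116.9, 207.8]
tcp_rot: [3.141, -0.001, -0.0]
contact_force: [0.7, -0.6, 0.1]
opening: -0.002
grasp_force: 0.0
```

Call:
{"op": "send_rows", "data": {"targets": [0.045,-0.103,0,0,0,0,-1,0.045,-0.103,0,0,0,0,-1,0.045,-0.103,0,0,0,0,-1,0.045,-0.103,0,0,0,0,-1,0.045,-0.103,0,0,0,0,-1,0.045,-0.103,0,0,0,0,-1]}}

```text
clock: 1.7
eef_pos: [480.9, -16.1, 207.5]
tcp_rot: [3.141, 0.001, 0.001]
contact_force: [-0.6, 0.0, -0.4]
opening: 0.002
grasp_force: 0.0
```

```bash
python3 - <<'E'
from rig import r,cams
import cv2
s=r.sense(); print(s["eef_pos"],s["tcp_rot"],s["contact_force"],s["opening"])
E
```

```text
[480.94490637 -16.05464589 207.45318231] [3.14127017e+00 7.23428796e-04 6.75898165e-04] [-0.55282786  0.00896634 -0.40418722] 0.002045695305175724
```

Call:
{"op": "send_rows", "data": {"targets": [0.008,-0.02,0.0,0,0,0,-1,0.008,-0.02,0.025,0,0,0,-1,0.008,-0.02,0.05,0,0,0,-1,0.008,-0.02,0.05,0,0,0,-1,0.008,-0.02,0.05,0,0,0,-1]}}

```text
clock: 2.12
eef_pos: [488.0, 3.0, 157.0]
tcp_rot: [3.141, 0.003, -0.002]
contact_force: [0.3, -0.4, 0.4]
opening: -0.0
grasp_force: 0.0
```

```bash
python3 - <<'E'
from rig import r,cams
import cv2,numpy as np
s=r.sense(); print(s["eef_pos"],s["contact_force"])
a=cams.grab_frame("scene")["color"][140:245,260:350]
b=cams.grab_frame("top")["color"][178:273,222:282]
a=cv2.resize(a,None,fx=5.5,fy=5.5,interpolation=cv2.INTER_CUBIC);b=cv2.resize(b,None,fx=5,fy=5,interpolation=cv2.INTER_CUBIC)
c=np.zeros((600,800,3),np.uint8);c[:a.shape[0],:a.shape[1]]=a;c[:b.shape[0],500:500+b.shape[1]]=b
cv2.imwrite("pics/z1.png",c)
E
```

```text
[488.00863561   2.97024526 157.03965899] [ 0.31635496 -0.38842214  0.44389874]
```

View pics/z1.png

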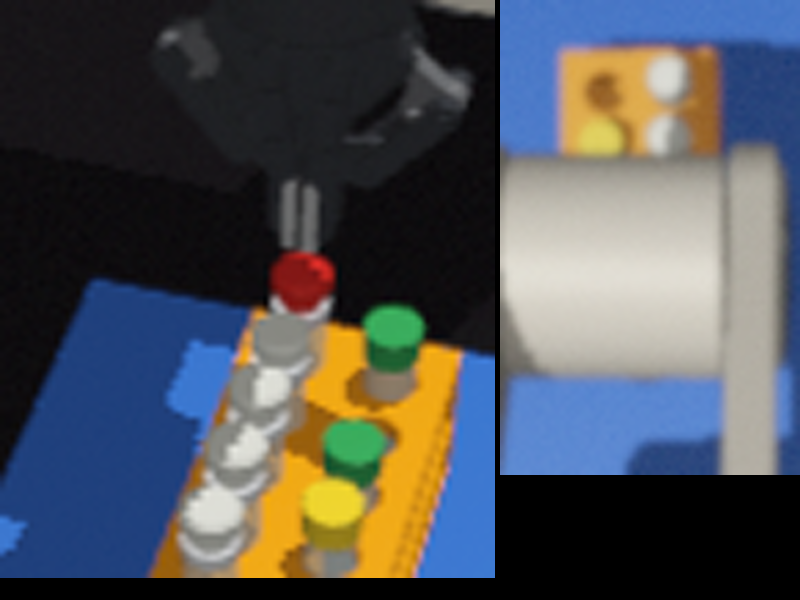

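The shut fingertips are at crop pixel (300,248), centred over the red stopper at (302,272). I'll descend.

Call:
{"op": "send_rows", "data": {"targets": [0.001,-0.001,0.007,0,0,0,-1,0.001,-0.001,0.013,0,0,0,-1,0.001,-0.001,0.015,0,0,0,-1,0.001,-0.001,0.016,0,0,0,-1,0.001,-0.001,0.017,0,0,0,-1,0.001,-0.001,0.018,0,0,0,-1,0.001,-0.001,0.018,0,0,0,-1]}}

```text
clock: 2.8
eef_pos: [490.4, 5.1, 139.7]
tcp_rot: [3.142, -0.0, -0.0]
contact_force: [-0.5, -0.6, -0.0]
opening: 0.001
grasp_force: 0.0
```

Call:
{"op": "send_rows", "data": {"targets": [-0.001,0,0.001,0,0,0,-1,-0.001,0,0.002,0,0,0,-1,-0.001,0,0.003,0,0,0,-1,-0.001,0,0.004,0,0,0,-1,-0.001,0,0.004,0,0,0,-1]}}

```text
clock: 3.22
eef_pos: [489.9, 5.1, 135.8]
tcp_rot: [-3.142, -0.001, -0.0]
contact_force: [2.7, 0.6, 3.6]
opening: 0.001
grasp_force: 2.0
```

Contact is about 4 N, so the stopper is sliding. I'll go on down in small steps.

Call:
{"op": "send_rows", "data": {"targets": [0,0,0.0007,0,0,0,-1,0,0,0.0014,0,0,0,-1,0,0,0.002,0,0,0,-1,0,0,0.002,0,0,0,-1]}}

```text
clock: 3.55
eef_pos: [489.3, 5.1, 133.5]
tcp_rot: [-3.142, 0.0, -0.0]
contact_force: [1.7, -0.2, 3.9]
opening: 0.0
grasp_force: 1.8
```

Call:
{"op": "send_rows", "data": {"targets": [0,0,0.0004,0,0,0,-1,0,0,0.0008,0,0,0,-1,0,0,0.001,0,0,0,-1,0,0,0.001,0,0,0,-1]}}

```text
clock: 3.88
eef_pos: [489.3, 5.1, 133.0]
tcp_rot: [-3.142, 0.0, -0.0]
contact_force: [0.2, -0.3, 9.9]
opening: 0.0
grasp_force: 4.6
```

Call:
{"op": "send_rows", "data": {"targets": [0,0,0.0003,0,0,0,-1,0,0,0.0005,0,0,0,-1,0,0,0.0005,0,0,0,-1]}}

```text
clock: 4.13
eef_pos: [489.4, 5.1, 132.9]
tcp_rot: [-3.142, -0.0, -0.0]
contact_force: [-0.6, -0.3, 14.6]
opening: -0.001
grasp_force: 7.6
```

Stopper 1 is home: the tip stalled at z = 132.9 (133 expected) with 14.6 N. On to stopper 2.

Call:
{"op": "send_rows", "data": {"targets": [0,0,-0.006,0,0,0,-1,0,0,-0.017,0,0,0,-1,0,0,-0.017,0,0,0,-1,0.017,0,-0.017,0,0,0,-1,0.034,-0.0005,-0.017,0,0,0,-1,0.034,-0.0005,-0.017,0,0,0,-1,0.034,-0.0005,-0.013,0,0,0,-1,0.034,-0.0005,-0.011,0,0,0,-1,0.034,-0.0005,-0.0095,0,0,0,-1,0.034,-0.0005,-0.008,0,0,0,-1,0.034,-0.0005,-0.0065,0,0,0,-1,0.034,-0.0005,-0.0055,0,0,0,-1]}}

```text
clock: 5.13
eef_pos: [522.7, 5.6, 137.6]
tcp_rot: [3.142, 0.001, -0.0]
contact_force: [-3.1, 0.3, 3.8]
opening: -0.001
grasp_force: 2.1
```

Call:
{"op": "send_rows", "data": {"targets": [0,0,0.001,0,0,0,-1,0,0,0.002,0,0,0,-1,0,0,0.003,0,0,0,-1,0,0,0.004,0,0,0,-1,0,0,0.004,0,0,0,-1]}}

```text
clock: 5.55
eef_pos: [523.3, 5.6, 133.5]
tcp_rot: [-3.142, 0.0, -0.0]
contact_force: [0.5, -0.4, -0.6]
opening: 0.001
grasp_force: 0.0
```

Call:
{"op": "send_rows", "data": {"targets": [0,0,0.0005,0,0,0,-1,0,0,0.001,0,0,0,-1,0,0,0.0015,0,0,0,-1,0,0,0.0015,0,0,0,-1]}}

```text
clock: 5.88
eef_pos: [523.6, 5.6, 133.0]
tcp_rot: [3.142, -0.001, -0.0]
contact_force: [-5.1, 1.1, 12.1]
opening: -0.0
grasp_force: 6.3
```

Stopper 2 is home (z = 133.0, 12 N). Stopper 3 next.

Call:
{"op": "send_rows", "data": {"targets": [0,0,-0.006,0,0,0,-1,0,0,-0.017,0,0,0,-1,0,0,-0.017,0,0,0,-1,0.017,0,-0.017,0,0,0,-1,0.0335,0,-0.017,0,0,0,-1,0.0335,0,-0.017,0,0,0,-1,0.0335,0,-0.013,0,0,0,-1,0.0335,0,-0.011,0,0,0,-1,0.0335,0,-0.0095,0,0,0,-1,0.0335,0,-0.0085,0,0,0,-1,0.0335,0,-0.0075,0,0,0,-1,0.0335,0,-0.0065,0,0,0,-1]}}

```text
clock: 6.88
eef_pos: [556.2, 5.6, 138.6]
tcp_rot: [3.142, 0.001, -0.0]
contact_force: [-2.7, -0.1, 4.1]
opening: 0.003
grasp_force: 2.1
```

Call:
{"op": "send_rows", "data": {"targets": [0,0,0.001,0,0,0,-1,0,0,0.002,0,0,0,-1,0,0,0.003,0,0,0,-1,0,0,0.004,0,0,0,-1,0,0,0.0048,0,0,0,-1,0,0,0.0048,0,0,0,-1]}}

```text
clock: 7.38
eef_pos: [557.0, 5.6, 133.6]
tcp_rot: [-3.142, -0.0, -0.0]
contact_force: [0.2, -0.3, -0.6]
opening: 0.0
grasp_force: 0.0
```

Call:
{"op": "send_rows", "data": {"targets": [0,0,0.0005,0,0,0,-1,0,0,0.001,0,0,0,-1,0,0,0.0016,0,0,0,-1,0,0,0.0016,0,0,0,-1]}}

```text
clock: 7.72
eef_pos: [557.2, 5.6, 133.0]
tcp_rot: [-3.142, -0.001, -0.0]
contact_force: [-4.1, -0.7, 11.1]
opening: 0.003
grasp_force: 5.2
```

Stopper 3 is home (z = 133.0, 11 N). Stopper 4 next.

Call:
{"op": "send_rows", "data": {"targets": [0,0,-0.006,0,0,0,-1,0,0,-0.017,0,0,0,-1,0,0,-0.017,0,0,0,-1,0.017,0,-0.017,0,0,0,-1,0.034,0,-0.017,0,0,0,-1,0.034,0,-0.017,0,0,0,-1,0.034,0,-0.013,0,0,0,-1,0.034,0,-0.011,0,0,0,-1,0.034,0,-0.0095,0,0,0,-1,0.034,0,-0.0085,0,0,0,-1,0.034,0,-0.0075,0,0,0,-1,0.034,0,-0.0065,0,0,0,-1]}}

```text
clock: 8.72
eef_pos: [590.2, 5.6, 138.8]
tcp_rot: [3.142, 0.001, -0.0]
contact_force: [-3.0, -0.3, 4.4]
opening: -0.008
grasp_force: 2.1
```

Call:
{"op": "send_rows", "data": {"targets": [0,0,0.001,0,0,0,-1,0,0,0.002,0,0,0,-1,0,0,0.003,0,0,0,-1,0,0,0.004,0,0,0,-1,0,0,0.0048,0,0,0,-1,0,0,0.0048,0,0,0,-1]}}

```text
clock: 9.22
eef_pos: [591.0, 5.6, 133.7]
tcp_rot: [-3.142, -0.0, -0.0]
contact_force: [-0.9, 1.1, 0.1]
opening: -0.0
grasp_force: 0.0
```

Call:
{"op": "send_rows", "data": {"targets": [0,0,0.0005,0,0,0,-1,0,0,0.001,0,0,0,-1,0,0,0.0016,0,0,0,-1,0,0,0.0016,0,0,0,-1]}}

```text
clock: 9.55
eef_pos: [591.2, 5.6, 133.0]
tcp_rot: [-3.142, -0.001, -0.0]
contact_force: [-3.7, 0.4, 9.2]
opening: 0.0
grasp_force: 4.6
```

Call:
{"op": "send_rows", "data": {"targets": [0,0,0.0004,0,0,0,-1,0,0,0.0004,0,0,0,-1]}}

```text
clock: 9.72
eef_pos: [591.2, 5.6, 133.0]
tcp_rot: [-3.142, -0.001, -0.0]
contact_force: [-4.9, 0.6, 12.9]
opening: -0.001
grasp_force: 6.4
```

Call:
{"op": "send_rows", "data": {"targets": [0,0,-0.006,0,0,0,-1,0,0,-0.017,0,0,0,-1,0,0,-0.017,0,0,0,-1,0.017,0,-0.017,0,0,0,-1,0.034,0,-0.017,0,0,0,-1,0.034,0,-0.017,0,0,0,-1,0.034,0,-0.013,0,0,0,-1,0.034,0,-0.011,0,0,0,-1,0.034,0,-0.0095,0,0,0,-1,0.034,0,-0.0085,0,0,0,-1,0.034,0,-0.0075,0,0,0,-1,0.034,0,-0.0065,0,0,0,-1]}}

```text
clock: 10.72
eef_pos: [624.3, 5.6, 138.6]
tcp_rot: [3.142, 0.001, -0.0]
contact_force: [-3.8, 0.3, 4.6]
opening: 0.0
grasp_force: 2.1
```

Call:
{"op": "send_rows", "data": {"targets": [0,0,0.001,0,0,0,-1,0,0,0.002,0,0,0,-1,0,0,0.003,0,0,0,-1,0,0,0.004,0,0,0,-1,0,0,0.0048,0,0,0,-1,0,0,0.0048,0,0,0,-1]}}

```text
clock: 11.22
eef_pos: [624.9, 5.6, 133.4]
tcp_rot: [-3.142, -0.0, -0.0]
contact_force: [0.1, -1.2, -0.8]
opening: 0.001
grasp_force: 0.0
```

Call:
{"op": "send_rows", "data": {"targets": [0,0,0.0005,0,0,0,-1,0,0,0.001,0,0,0,-1,0,0,0.0016,0,0,0,-1,0,0,0.0016,0,0,0,-1]}}

```text
clock: 11.55
eef_pos: [625.1, 5.5, 133.0]
tcp_rot: [3.142, -0.001, -0.0]
contact_force: [-4.7, 0.4, 11.1]
opening: -0.0
grasp_force: 5.7
```

All five stalled at z = 133. I'll lift clear, retract toward the start side and check.

Call:
{"op": "send_rows", "data": {"targets": [0,0,-0.006,0,0,0,-1,0,0,-0.03,0,0,0,-1,0,0,-0.06,0,0,0,-1,0,0,-0.08,0,0,0,-1,0,0.04,-0.1,0,0,0,-1,0,0.08,-0.1,0,0,0,-1,0,0.12,-0.1,0,0,0,-1,0,0.16,-0.1,0,0,0,-1,0,0.2,-0.1,0,0,0,-1,0,0.24,-0.1,0,0,0,-1,0,0.26,-0.1,0,0,0,-1,0,0.26,-0.1,0,0,0,-1]}}

```text
clock: 12.55
eef_pos: [624.7, -259.2, 231.9]
tcp_rot: [3.14, -0.001, -0.004]
contact_force: [-0.4, 0.4, -0.1]
opening: 0.004
grasp_force: 0.0
```

```bash
python3 - <<'E'
from rig import r,cams
import cv2,numpy as np
a=cams.grab_frame("scene")["color"][178:283,270:360]
b=cams.grab_frame("top")["color"][178:258,222:282]
a=cv2.resize(a,None,fx=5.5,fy=5.5,interpolation=cv2.INTER_CUBIC);b=cv2.resize(b,None,fx=5,fy=5,interpolation=cv2.INTER_CUBIC)
c=np.zeros((600,800,3),np.uint8);c[:a.shape[0],:a.shape[1]]=a;c[:b.shape[0],500:500+b.shape[1]]=b
cv2.imwrite("pics/z2.png",c)
E
```

```text
(no output)
```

View pics/z2.png

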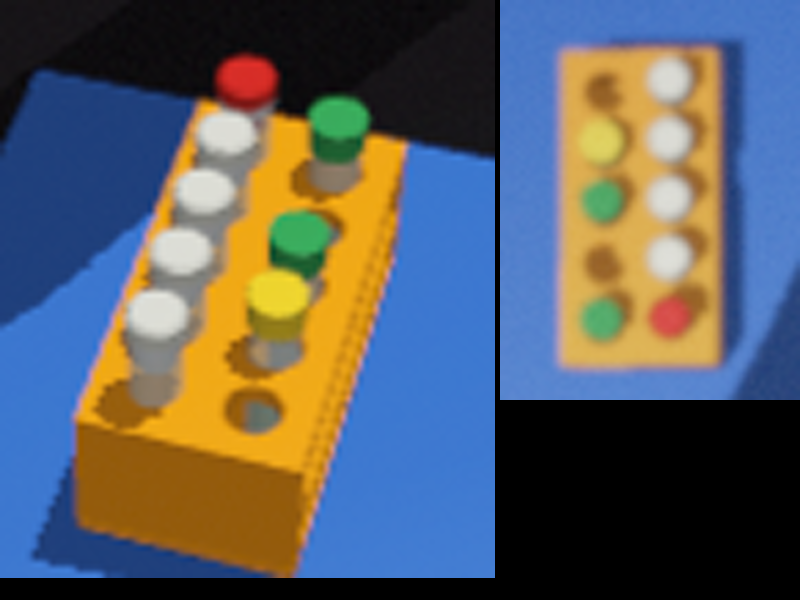

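The stopper tops have dropped (red from (248,62) to (247,77), last white from (157,299) to (157,312)). The rack corners have not moved (78,418 and 304,473), and the screw-capped tubes look untouched. I'm handing in.

```bash
python3 -c "
from rig import r
print(r.sign_off())"
```

```text
the job is handed in; nothing more can be done
None
```

All five stoppers were pressed home in order from the red one, each stalling at z = 133 mm with 11–15 N; the rack and screw-capped tubes did not move in the final pictures, and the job was handed in at about 12.6 s.

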